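Gauge the cast sleeves and stack the bins

ROBOT

A 7-joint arm with a two-finger parallel gripper is mounted at the origin on the work surface. World frame = base frame: x ahead of the robot, y to its left, z up, the work surface at z = 0. Lengths are in m, angles in rad, forces in N, time in s.
With the tool pointing down it reaches from about 0.425 to 0.95 m from the base axis. Payload 4.7 kg.
Tool frame: the origin (TCP) lies on the centre line of the jaws, within the pads' length; the fingertips stand robot.nose_length ahead of it and the grasp point (between the pads) lies 8 mm behind it (robot.nose_length is the distance from the TCP to the fingertips, in m); z points along the fingers, x is the direction in which the jaws open and shut, and the axes are right-handed (so a half turn about z gives the same grasp; the last joint's range is limited). The gripper opens to 85 mm and grips with 20 to 120 N. Pads are 22 mm wide; open, the fingers measure 114 mm over their backs; the gripper's body (76 mm by 85 mm) begins 54 mm behind the grasp point. The pads swing forward as they close: fully open they stand 13 mm farther back than shut.
Start: joints at [-1.3, 0.469, -0.049, 1.532, 0.024, 1.141, -0.082], TCP at [0.199, 0.645, 0.242] pointing down, gripper open.
Joint ranges: [-2.59, 2.59], [-0.33, 1.99], [-1.39, 1.29], [0.1, 2.45], [-1.04, 4.18], [0.21, 1.99], [-2.66, 2.66]. Speed limits (rad/s): [2.57, 2.57, 3.14, 3.14, 3.14, 3.14, 3.14].

INTERFACE

Orientations are given as [roll, pitch, yaw] about the fixed x, y, z axes, in that order (R = Rz(yaw) Ry(pitch) Rx(roll)).
In Python, from plant import robot gives the robot as it stands. Calls block until the motion is done:
- robot.goto(position, orientation): joint-space move of the TCP to a pose.
- robot.move_straight(position, vel=0.15, attitude=None, contact_N=None): straight line of the TCP; attitude=None keeps the orientation; vel is the mean speed in m/s. With contact_N (N) it stops when the force on the tool has changed by that much, and returns True; else False.
- robot.move_joints(angles): joint-space move.
- robot.grip(opening, strength=None): opening from 0.0 (shut) to 1.0 (fully open); strength is the grip in N (None keeps the last); returns when the fingers have stopped.
- robot.sleep(seconds).
- robot.inverse_kinematics(position, orientation): joint angles nearest the present ones, or None.
- robot.sense(): the state.
- robot.grab_frame(name): name is "scene" or "top" or "wrist"; returns a dict with "image" (420x560x3 uint8, red, green, blue), "range_z" (420x560 float32, m along the optical axis (not along the pixel's ray), 0 where there is no reading), "fx", "fy", "cx", "cy" (pixels), "R" (3x3) and "t" (3): a world point X has camera coordinates R X + t. Camera axes: x right, y down, z forward; pixel columns grow to the right and rows downward; lengths in m; the calibration is good to about 2 mm. A picture is of the moment at which its call begins.
A pose or a line that the arm cannot do raises robot.IKError and nothing moves.
- robot.close_job(): hands the job in, once; it reports no verdict.
The state is a dict: "t": time; "joint_pos": joint angles; "joint_velocities": joint speeds; "effort": joint torques, N m; "tcp_pos": TCP position; "tcp_rot": TCP orientation; "wrist_force": force on the tool from outside, world axes, zero at the start; "torque": the same for the moment, N m; "opening": opening from 0.0 (shut) to 1.0 (fully open).
Only numpy, scipy, OpenCV 4.12 (cv2) and the standard library are available. Lean on these libraries where they do the work, as an engineer would, in place of code of your own. Each camera call takes 0.05 s, during which the arm holds its last target.

TASK

Set every cast sleeve on a pin of the gauge block, each on its own pin, and let it slide down under its own weight without forcing it, until the whole batch stands there at once. Then sort them: those that went fully home into the lower of the two nested bins, those held up by flash into the bin that starts inside it, all side by side on the bins' floors. Finish with the flash bin standing level on the lower one, turned half a turn so that it rests on the ledges instead of nesting, and leave the mould block and the wax tin where they are.

Things in the scene. Friction and masses are not known exactly. Their poses are not given: they have to be found in the camera images.
- bin_a: Lower stack-nest bin, grey plastic, 140 g, open on top, 170 mm long (x), 66 wide (y), 52 high. Origin: centre of its underside; +x points to the end with the pull lip and card. Stepped walls: body 158 x 54 mm outside (153 x 49 inside, floor 3 thick) up to 24.5 mm, then an upright band 170 x 66 outside (165 x 61 inside) from there to the rim at 52 mm. It may stay where it stands.
- bin_b: Second bin, same shape, size, origin and axes as bin_a, 120 g. Starts nested in bin_a the same way round, underside 27.5 mm above bin_a's, so only its 27.5 mm high band shows above bin_a's rim. Can be lifted across the band (66 mm) at mid length. Both bands are equally wide: fingers reaching below bin_a's rim would take both bins.
- lip_b (a point): Middle of the pull lip of bin_b (12 mm long tab at the rim of its +x end), 91 mm from bin_b's origin along its +x, 50 mm above its underside.
- ledges_a (a point): Point on bin_a's centre line at the height of its four ledge tops (44 mm above its underside), x = +16 mm. The ledges, 18 mm long, jut 9 mm in from both long walls (43 mm free between) at x = +50 and -18 mm. Long sides of each bin's body have 28 mm slots at the same x: same way round, bins nest (27.5 mm apart); half a turn, the feet rest on the ledges (44 mm apart). Play 3.5 mm each way.
- gauge: Gauge block, steel, bolted to the bench: 280 mm long (x) by 56 mm wide (y) by 22 mm high, with four upright pins in a row along x at -102, -34, +34 and +102 mm. Origin: centre of its underside.
- pin1 (a point): Foot of the first (gauge -x) gauge pin: on the pin's axis at the top face of the block. The pin is 16 mm in diameter, 44 mm tall, the last 8 mm a cone that narrows to 9 mm. A clean sleeve slides down until its lower end is on the block; one with flash hangs on the cone, lower end about 26 mm above the block.
- pin2 (a point): Foot of the second gauge pin: on the pin's axis at the top face of the block. The pin is 16 mm in diameter, 44 mm tall, the last 8 mm a cone that narrows to 9 mm. A clean sleeve slides down until its lower end is on the block; one with flash hangs on the cone, lower end about 26 mm above the block.
- pin3 (a point): Foot of the third gauge pin: on the pin's axis at the top face of the block. The pin is 16 mm in diameter, 44 mm tall, the last 8 mm a cone that narrows to 9 mm. A clean sleeve slides down until its lower end is on the block; one with flash hangs on the cone, lower end about 26 mm above the block.
- pin4 (a point): Foot of the last (gauge +x) gauge pin: on the pin's axis at the top face of the block. The pin is 16 mm in diameter, 44 mm tall, the last 8 mm a cone that narrows to 9 mm. A clean sleeve slides down until its lower end is on the block; one with flash hangs on the cone, lower end about 26 mm above the block.
- sleeve1: Ivory cast-resin sleeve (short plain tube), 34 mm outside diameter, 30 mm high, 20 mm bore open at both ends, 30 g, same both ways up; starts standing on the bench. Origin: centre of its lower end; z up along the bore. May be absent (None). It may or may not have casting flash, a ring of excess resin halfway up inside the bore that narrows it to about 13 mm: the gauge pin tells.
- sleeve2: Ivory cast-resin sleeve (short plain tube), 34 mm outside diameter, 30 mm high, 20 mm bore open at both ends, 30 g, same both ways up; starts standing on the bench. Origin: centre of its lower end; z up along the bore. May be absent (None). It may or may not have casting flash, a ring of excess resin halfway up inside the bore that narrows it to about 13 mm: the gauge pin tells.
- sleeve3: Ivory cast-resin sleeve (short plain tube), 34 mm outside diameter, 30 mm high, 20 mm bore open at both ends, 30 g, same both ways up; starts standing on the bench. Origin: centre of its lower end; z up along the bore. May be absent (None). It may or may not have casting flash, a ring of excess resin halfway up inside the bore that narrows it to about 13 mm: the gauge pin tells.
- sleeve4: Ivory cast-resin sleeve (short plain tube), 34 mm outside diameter, 30 mm high, 20 mm bore open at both ends, 30 g, same both ways up; starts standing on the bench. Origin: centre of its lower end; z up along the bore. May be absent (None). It may or may not have casting flash, a ring of excess resin halfway up inside the bore that narrows it to about 13 mm: the gauge pin tells.
- mould: Grey-blue silicone mould block, 60 x 60 x 26 mm, a ring drawn on top; a bystander standing near the sleeves, not part of the job. Origin: centre of its underside, z up.
- wax_tin: Round metal tin of release wax, 58 mm wide, 26 mm high; a bystander standing near the sleeves, not part of the job. Origin: centre of its underside, z up.
Not all that is in view belongs to the job. Leave any green or yellow look-alike of the sleeve4 alone.

How it is judged:
By the outcome, as a careful person would: the job done as asked, in the order asked, and still so for the second after the job is handed in, with the robot touching nothing.
Of sleeve1, sleeve2, sleeve3, sleeve4 only 3 to 4 are there at a start; the rules pass over those that are not, and their reading is None.
At some moment in a run one of sleeve1, sleeve2, sleeve3, sleeve4, bin_b may be knocked a few centimetres aside while the robot is not near it.
It also fails if it takes over 210 s, if anything falls off the work surface, if the arm or the gripper's body presses on something with over 40 N, if the wrist force passes 120 N, or if a joint passes its speed limit or range.

## Working session

There is one attempt and no reset: what is moved stays moved. The work goes in short steps, each a Python script; the robot and the scene stay as the last script left them, time stands still between calls to the robot, and variables do not carry over. Pictures are saved under pics/ and viewed, and the job is handed in when it is done.

```bash
ls -la; mkdir -p pics; cat > h.py <<'E'
import numpy as np, cv2
from plant import robot
def shot(cam,fn=None):
    f=robot.grab_frame(cam)
    if fn: cv2.imwrite('pics/'+fn,f['image'][:,:,::-1])
    return f
def P(f,u,v,z=None,d=None):
    """world point of pixel; on plane z or by depth d/own range"""
    R=np.array(f['R']);t=np.array(f['t'])
    r=np.array([(u-f['cx'])/f['fx'],(v-f['cy'])/f['fy'],1.])
    o=-R.T@t; w=R.T@r
    if z is not None: return o+w*(z-o[2])/w[2]
    if d is None: d=f['range_z'][int(v),int(u)]
    return o+w*d
def cloud(f):
    R=np.array(f['R']);t=np.array(f['t']);d=f['range_z']
    v,u=np.mgrid[0:d.shape[0],0:d.shape[1]]
    c=np.stack([(u-f['cx'])/f['fx']*d,(v-f['cy'])/f['fy']*d,d],-1)
    return (c-t)@R
E
python3 - <<'E'
from h import *
for c in('scene','top','wrist'):
    f=shot(c,c+'0.png'); np.savez('/tmp/'+c+'0.npz',**f)
    print(c,f['fx'],f['cx'],f['cy'],(-np.array(f['R']).T@f['t']).round(3),np.array(f['R']).round(2).tolist())
s=robot.sense();print(s['t'],s['tcp_pos'],s['tcp_rot'],robot.nose_length)
E
```

```text
total 12
drwxr-xr-x  3 agent agent 4096 Dec  6 23:57 .
drwxr-xr-x 23 root  root  4096 Dec  6 23:57 ..
drwxr-xr-x  2 agent agent 4096 Dec  6 23:57 pics
scene 525.4481658272014 280.24721174858297 216.02140260517677 [1.095 0.313 1.018] [[-0.36, 0.93, 0.0], [0.79, 0.3, -0.54], [-0.5, -0.19, -0.84]]
top 530.265103467757 275.8146073562183 211.01747565993082 [0.378 0.093 1.102] [[-0.01, -1.0, 0.0], [-0.99, 0.01, -0.13], [0.13, -0.01, -0.99]]
wrist 362.2701042710765 278.6122809212665 213.00603577378655 [0.119 0.67  0.373] [[0.29, 0.96, -0.0], [0.9, -0.28, 0.33], [0.31, -0.1, -0.94]]
0.15 [0.19919049 0.64448799 0.2414907 ] [3.14153364e+00 1.53618500e-03 1.27106107e+00] 0.011
```

View pics/scene0.png

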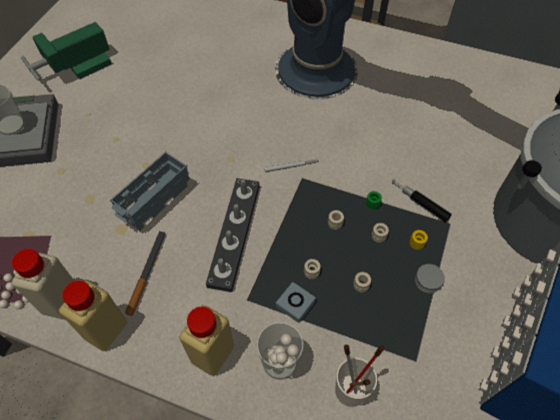

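View pics/top0.png

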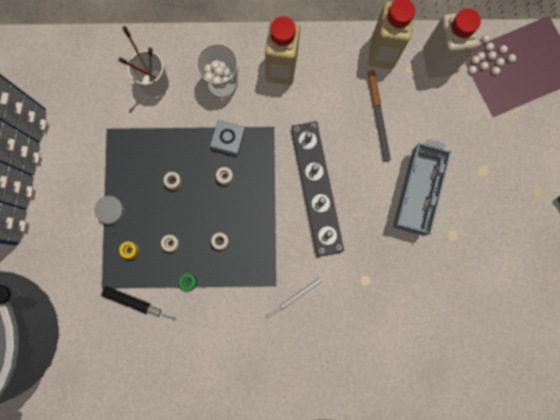

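The top view shows:
- **Ivory sleeves:** four rings at (172,181), (224,176), (169,244) and (219,241).
- **Look-alikes to leave:** yellow ring (128,250) and green ring (187,282).
- **Bystanders:** tin (109,210) and mould (228,137).
- **Gauge:** pins at (308,141), (314,172), (320,203) and (327,236).
- **Bins:** around (422,190), with the lip near (433,146).

I'll take one close crop to check the choice.

```bash
python3 - <<'E'
import cv2,numpy as np
a=cv2.imread('pics/top0.png')
cv2.imwrite('pics/crop1.png',cv2.resize(a[150:300,95:255],None,fx=5,fy=4,interpolation=cv2.INTER_CUBIC)[:600,:800])
cv2.imwrite('pics/crop2.png',cv2.resize(a[110:260,280:460],None,fx=4,fy=4,interpolation=cv2.INTER_CUBIC))
E
```

```text
(no output)
```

View pics/crop1.png

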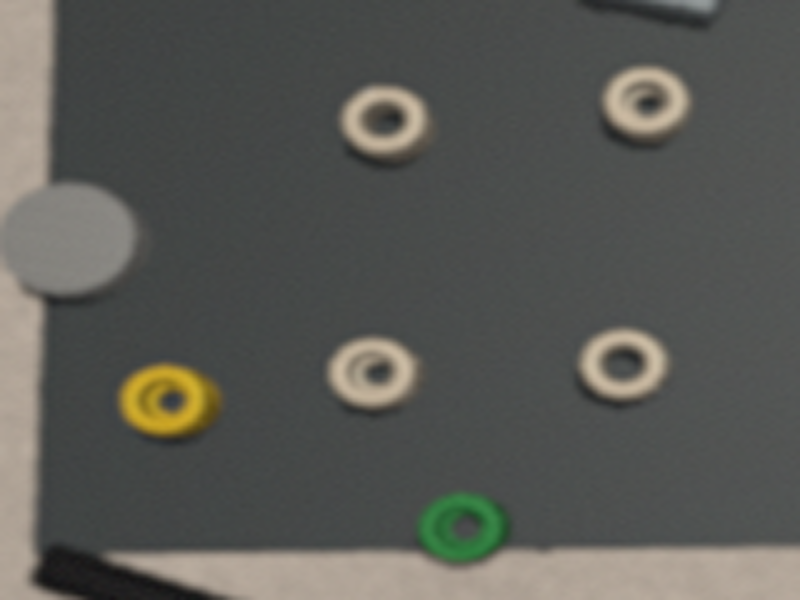

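View pics/crop2.png

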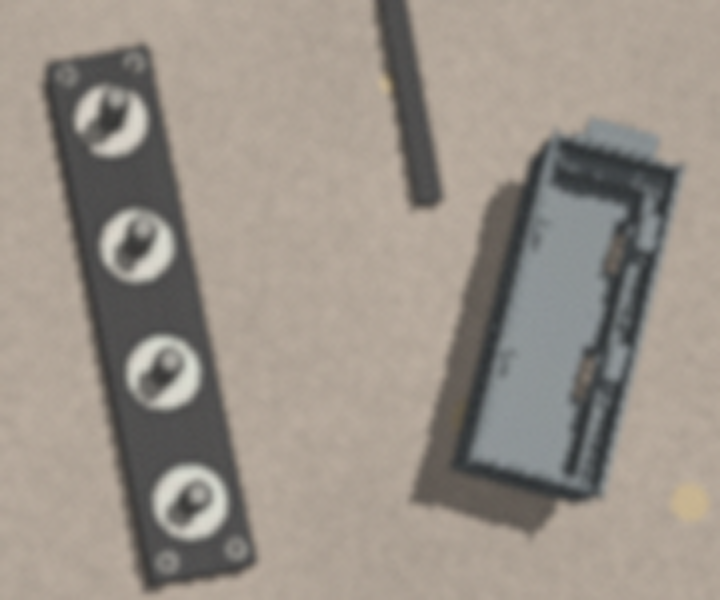

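The crop confirms exactly four ivory sleeves. The ones at (224,176) and (169,244) appear to show an inner ring, but the gauge will decide. The yellow and green ones are decoys. Next I'll measure positions.

```bash
cat >> h.py <<'E'
def ivory(f,zc=0.03,C=None,tol=0.008):
    """find ivory ring tops near height zc: list of (centre xy, area)"""
    im=f['image'].astype(int); 
    if C is None: C=cloud(f)
    hsv=cv2.cvtColor(f['image'],cv2.COLOR_RGB2HSV)
    m=(im.min(-1)>95)&(hsv[...,1]<110)&(abs(C[...,2]-zc)<tol)&(f['range_z']>0)
    m=cv2.morphologyEx(m.astype(np.uint8),cv2.MORPH_CLOSE,np.ones((3,3)))
    out=[]
    for c in cv2.findContours(m,cv2.RETR_EXTERNAL,cv2.CHAIN_APPROX_NONE)[0]:
        if len(c)<20: continue
        q=np.array([P(f,u,v,z=zc)[:2] for u,v in c[:,0].astype(float)])
        A=np.c_[2*q,np.ones(len(q))]; s=np.linalg.lstsq(A,(q**2).sum(1),rcond=None)[0]
        r=np.sqrt(s[2]+s[0]**2+s[1]**2)
        if .012<r<.022: out.append([*s[:2],r,*c[:,0].mean(0)])
    return np.array(out)
E
python3 - <<'E'
from h import *
np.set_printoptions(suppress=True,precision=4)
for c in('top','scene'):
    f=dict(np.load('/tmp/'+c+'0.npz')); C=cloud(f); print(c)
    print(ivory(f,C=C))
    if c=='top':
        for n,u,v,z in [('yellow',128,250,.03),('green',187,282,.03),('tin',109,210,.026),('mould',228,137,.026)]+[('pin',p[0],p[1],.022) for p in((280+112/4,110+121/4),(280+137/4,110+245/4),(280+164/4,110+372/4),(280+190/4,110+503/4))]:
            print(n,P(f,u,v,z=z))
        for u,v in [(555,150),(680,168),(600,497),(457,465),(622,127)]: print('rim',P(f,280+u/4,110+v/4,z=.0795))
        # bin points by depth
        m=(abs(C[...,2]-.0775)<.006); m[:, :380]=0; m[:120]=0; m[260:]=0;m[:,470:]=0
        q=C[m][:,:2].astype(np.float32); print(len(q),cv2.minAreaRect(q*1000))
        m=(abs(C[...,2]-.022)<.006); m[:, :285]=0; m[:110]=0; m[265:]=0;m[:,350:]=0
        q=C[m][:,:2].astype(np.float32); print(len(q),cv2.minAreaRect(q*1000))
        m=(C[...,2]>.055)&(C[...,2]<.07); m[:, :285]=0; m[:110]=0; m[265:]=0;m[:,350:]=0
        n,l=cv2.connectedComponents(m.astype(np.uint8))
        for i in range(1,n): print('tip',C[l==i].mean(0),(l==i).sum())
        print('obst', [ (u,v,P(f,u,v,z=0).round(3)) for u,v in((386,160),(320,280),(270,316),(485,170),(480,110),(450,330))])
E
```

```text
top
[[  0.4567   0.3044   0.0158 168.9318 242.9773]
 [  0.4599   0.2032   0.0159 218.8444 240.7778]
 [  0.4688  -0.0166   0.0183 327.2857 235.1587]
 [  0.5348  -0.0037   0.0187 320.3793 202.7931]
 [  0.5862   0.3014   0.0158 171.1136 180.0227]
 [  0.5949   0.194    0.0157 223.6279 175.2326]
 [  0.6019   0.0082   0.0159 313.8182 171.0455]
 [  0.6684   0.0197   0.0165 307.5056 139.5056]]
yellow [0.4435 0.3866 0.03  ]
green [0.378 0.267 0.03 ]
tin [0.526  0.4285 0.026 ]
mould [0.6767 0.185  0.026 ]
pin [0.6689 0.0181 0.022 ]
pin [0.6027 0.0064 0.022 ]
pin [ 0.5359 -0.006   0.022 ]
pin [ 0.4681 -0.0177  0.022 ]
rim [ 0.6361 -0.1969  0.0795]
rim [ 0.6263 -0.2583  0.0795]
rim [ 0.4638 -0.2104  0.0795]
rim [ 0.4802 -0.1418  0.0795]
rim [ 0.6474 -0.2307  0.0795]
664 ((561.0926513671875, -205.56524658203125), (68.30797576904297, 183.8096466064453), 73.37097930908203)
3307 ((568.6570434570312, 1.9676971435546875), (279.5762634277344, 56.4854736328125), 10.31408977508545)
tip [0.6678 0.0207 0.0618] 47
tip [0.601  0.0082 0.0622] 47
tip [ 0.5348 -0.0037  0.0623] 49
tip [ 0.468  -0.0156  0.0624] 51
obst [(386, 160, array([ 0.63 , -0.148,  0.   ])), (320, 280, array([ 0.379, -0.002,  0.   ])), (270, 316, array([0.307, 0.102, 0.   ])), (485, 170, array([ 0.606, -0.358,  0.   ])), (480, 110, array([ 0.737, -0.356,  0.   ])), (450, 330, array([ 0.274, -0.265,  0.   ]))]
scene
[[  0.5922   0.303    0.0151 362.55   279.1   ]
 [  0.677    0.0229   0.0147 222.3396 271.9057]
 [  0.601    0.195    0.015  311.975  266.    ]
 [  0.6107   0.0104   0.0146 229.74   243.7   ]
 [  0.4623   0.306    0.0148 380.5278 229.4722]
 [  0.4653   0.2044   0.0151 335.9722 216.4722]
 [  0.5439  -0.0016   0.0149 236.58   217.56  ]
 [  0.4771  -0.0132   0.0147 243.9808 193.0385]]
```

Ivory sleeves (top camera): A (.457,.304), B (.460,.203), C (.586,.301), D (.595,.194). The gauge sits at yaw 10.3° and the bins at about −16.5°. I'll refine these with the wrist camera.

```bash
cat >> h.py <<'E'
GY=np.deg2rad(10.3)
def down(y): return [np.pi,0,y]
E
python3 - <<'E'
from h import *
np.set_printoptions(suppress=True,precision=4)
yg=GY+np.pi/2
for y in (yg,yg-np.pi):
    print(y,robot.inverse_kinematics([.5,.25,.24],down(y)))
y=yg
robot.goto([.5,.25,.24],down(y))
f=shot('wrist','w1.png'); np.savez('/tmp/w1.npz',**f); C=cloud(f);print(ivory(f,C=C))
robot.goto([.54,.0,.24],down(y))
f=shot('wrist','w2.png'); np.savez('/tmp/w2.npz',**f)
C=cloud(f); m=(C[...,2]>.055)&(C[...,2]<.075)
n,l,st,_=cv2.connectedComponentsWithStats(m.astype(np.uint8))
for i in range(1,n):
    if st[i,4]>40: print('tip',C[l==i].mean(0),st[i])
m=(abs(C[...,2]-.022)<.004); print(cv2.minAreaRect((C[m][:,:2]*1000).astype(np.float32)))
s=robot.sense();print(s['t'],s['tcp_pos'],s['joint_pos'])
E
```

```text
1.7505652397503124 [-0.596   0.2805  0.0701  1.8199 -0.0225  1.0419  1.2332]
-1.3910274138394807 [-1.028   0.3132  0.6162  1.8436 -0.2069  1.049  -1.722 ]
[[  0.6362   0.5913   0.0189 547.5943 345.3679]
 [  0.5894   0.3028   0.0173 310.8242 269.3187]
 [  0.5982   0.1963   0.0172 209.6484 260.1099]
 [  0.4611   0.3058   0.0165 342.3663 150.0297]
 [  0.4641   0.2052   0.0164 236.301  133.767 ]]
tip [ 0.5445 -0.1712  0.0653] [  20   54   94  214 2152]
tip [ 0.5226 -0.222   0.0651] [   0   60   38  146 1959]
tip [ 0.4728 -0.0151  0.0636] [263  97  19  20 287]
tip [ 0.5489 -0.1738  0.0719] [ 63 154  14  22 162]
tip [ 0.5384 -0.0032  0.0632] [264 177  18  18 250]
tip [ 0.6139 -0.1931  0.0719] [ 42 222  13  20 142]
tip [ 0.6399 -0.2227  0.0645] [  0 229  45  36 682]
tip [0.6042 0.0087 0.063 ] [265 246  16  18 218]
tip [0.6707 0.0206 0.0624] [265 307  16  18 211]
((633.1517333984375, 19.30389404296875), (585.9772338867188, 400.9974060058594), 86.92697143554688)
3.05 [0.5401 0.0026 0.2399] [-0.2439  0.2499  0.1948  1.8674 -0.0571  1.0296  1.7288]
```

View pics/w2.png

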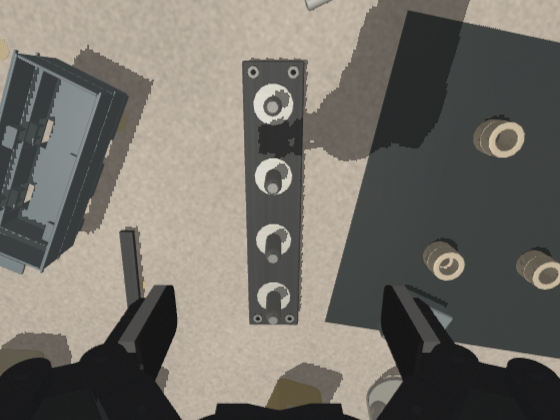

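View pics/w1.png

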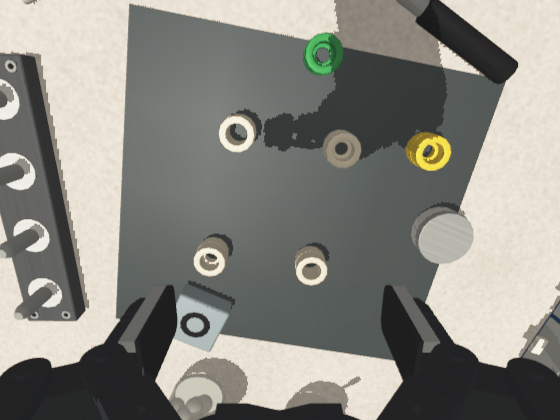

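The wrist view shows the gauge pins at (273,106)…(272,320). Sleeve positions agree with the top camera to within 2–4 mm, so I average the two. Starting with the first sleeve.

```bash
cat >> h.py <<'E'
YG=GY+np.pi/2
GC=np.array([.5701,.0024]); 
PINS=[GC+k*np.array([np.cos(GY),np.sin(GY)]) for k in(-.102,-.034,.034,.102)]
S=dict(A=(.4589,.3051),B=(.462,.2042),C=(.5878,.302),D=(.5966,.1952))
WB=np.array([.0022,.0011]) # wrist minus mean bias
OPEN=.68
def go(x,y,z,yaw): robot.goto([x,y,z],down(yaw))
def ms(x,y,z,vel=.15,c=None): return robot.move_straight([x,y,z],vel=vel,contact_N=c)
def pick_sleeve(xy,base,yaw=YG,look=False,hover=.15):
    x,y=xy
    go(x,y,base+hover,yaw); robot.grip(OPEN)
    if look:
        f=robot.grab_frame('wrist'); L=ivory(f,zc=base+.03)
        L=L[np.hypot(L[:,0]-x,L[:,1]-y)<.06] if len(L) else L
        if len(L)==0: print('NOT SEEN'); return False
        k=np.argmin(np.hypot(L[:,0]-x,L[:,1]-y)); n=L[k,:2]-WB
        print('seen',n.round(4),'expected',np.round(xy,4))
        x,y=(n+np.array([x,y]))/2 if np.hypot(*(n-xy))<.006 else n
    ms(x,y,base+.016,.2)
    robot.grip(.1,25)
    s=robot.sense(); print('grip opening',round(s['opening'],3),'t',round(s['t'],2))
    ms(x,y,base+hover,.25)
    s=robot.sense(); print('lifted',round(s['opening'],3),np.round(s['wrist_force'],1))
    return True
def to_pin(i):
    x,y=PINS[i]
    go(x,y,.066+.016+.03,YG)
    c=ms(x,y,.056+.016,.08,c=6)
    s=robot.sense(); print('pin',i,'contact',c,s['tcp_pos'].round(4),np.round(s['wrist_force'],1))
    return c
def rel(z=.15,op=OPEN):
    robot.grip(op); p=robot.sense()['tcp_pos']; ms(p[0],p[1],z,.25)
E
python3 - <<'E'
from h import *
pick_sleeve(S['D'],0,look=True)
c=to_pin(3)
f=shot('wrist','p1.png')
print(robot.sense()['t'])
E
```

```text
seen [0.5967 0.1943] expected [0.5966 0.1952]
grip opening 0.378 t 5.55
lifted 0.377 [-0.7 -0.1 -1.2]
pin 3 contact False [0.6702 0.0207 0.0717] [ 0.7 -0.1 -0.4]
7.725
```

View pics/p1.png

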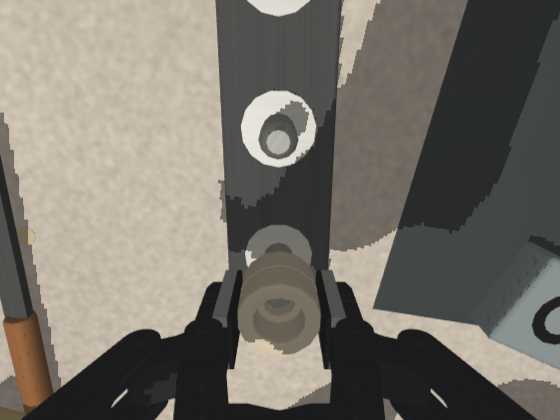

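The sleeve is around the pin at (278,310) with no contact force. I'll release it and look.

```bash
python3 - <<'E'
from h import *
rel(.2)
f=shot('wrist','p2.png')
pick_sleeve(S['C'],0,look=True)
c=to_pin(2)
if not c: rel(.2)
f=shot('wrist','p3.png')
print(robot.sense()['t'])
a=cv2.imread('pics/p2.png');b=cv2.imread('pics/p3.png')
cv2.imwrite('pics/p23.png',cv2.resize(np.hstack([a,b]),(800,300)))
E
```

```text
seen [0.5879 0.3021] expected [0.5878 0.302 ]
grip opening 0.392 t 11.37
lifted 0.388 [-1.3  0.5 -0.4]
pin 2 contact False [0.6034 0.0084 0.0717] [ 0.3  0.7 -0.7]
14.9083
```

View pics/p23.png

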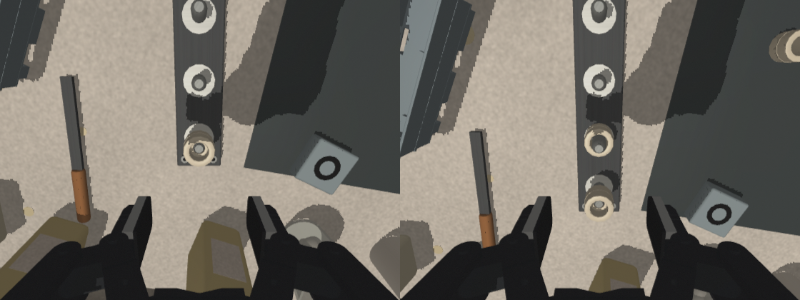

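The first sleeve hangs high on its pin (flash) at (199,150) left and (598,208) right. The second went right down at (598,140). Now the other two.

```bash
python3 - <<'E'
from h import *
for k,i in(('A',1),('B',0)):
    if not pick_sleeve(S[k],0,look=True): break
    c=to_pin(i)
    if c: break
    rel(.2)
go(.50,.0,.26,YG)
f=shot('wrist','p4.png'); C=cloud(f)
go(.5,.2,.26,YG)
f=shot('top','p5.png');C=cloud(f)
for z in(.052,.078): print(z,ivory(f,zc=z,C=C,tol=.006).round(4))
g=shot('scene','p6.png'); print(robot.sense()['t'])
a=f['image'][110:260,280:460,::-1];b=g['image'][160:300,90:270,::-1]
cv2.imwrite('pics/p56.png',np.hstack([cv2.resize(a,(400,400)),cv2.resize(b,(400,400))]))
E
```

```text
seen [0.4579 0.3053] expected [0.4589 0.3051]
grip opening 0.394 t 17.59
lifted 0.397 [-0.2 -0.1 -1.3]
pin 1 contact False [ 0.5366 -0.0035  0.0719] [-0.1 -0.7 -1.2]
seen [0.4645 0.2301] expected [0.462  0.2042]
grip opening 0.389 t 23.51
lifted 0.387 [ 0.1 -0.4  0.7]
pin 0 contact False [ 0.47   -0.0155  0.072 ] [ 1.3 -0.1 -1.4]
0.052 [[ 4.681000e-01 -1.660000e-02  1.580000e-02  3.284783e+02  2.345000e+02]
 [ 5.625000e-01 -2.387000e-01  1.400000e-02  4.355909e+02  1.859773e+02]
 [ 5.998000e-01  7.700000e-03  1.590000e-02  3.147556e+02  1.696667e+02]]
0.078 [[ 5.345000e-01 -3.500000e-03  1.590000e-02  3.222766e+02  1.996383e+02]
 [ 6.680000e-01  2.030000e-02  1.590000e-02  3.087111e+02  1.332667e+02]
 [ 8.035000e-01  3.318000e-01  2.060000e-02  1.623636e+02  7.150000e+01]
 [ 7.981000e-01  2.076000e-01  1.710000e-02  2.143378e+02  7.279730e+01]]
28.2
```

View pics/p4.png

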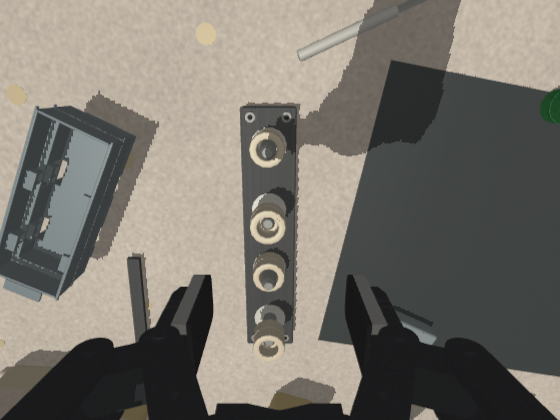

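View pics/p56.png

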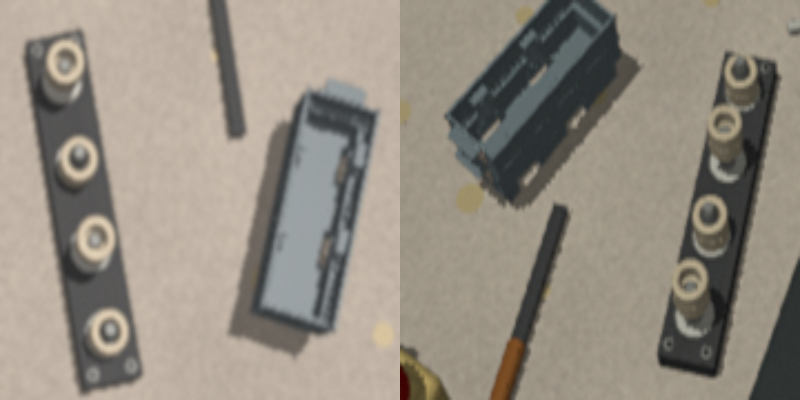

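All four are on pins. At indices 1 and 3 (pixels (268,224) and (268,345)) the sleeves stand high, so they have flash. Indices 0 and 2 are home. Sleeve B had been knocked about 26 mm and was picked up from its new place. Next I'll measure the bins from above.

```bash
cat >> h.py <<'E'
BY=np.deg2rad(-16.5)
E
python3 - <<'E'
from h import *
y=BY+np.pi/2
go(.53,-.2,.30,y); 
f=shot('wrist','b1.png'); np.savez('/tmp/b1.npz',**f); C=cloud(f)
m=(C[...,2]>.073)&(C[...,2]<.09)&(np.hypot(C[...,0]-.555,C[...,1]+.203)<.12)
v=f['image'].copy(); v[m]=[255,0,0]; cv2.imwrite('pics/b1m.png',v[:,:,::-1])
print(cv2.minAreaRect((C[m][:,:2]*1000).astype(np.float32)))
print(robot.sense()['t'],robot.sense()['joint_pos'])
E
```

```text
((564.4783935546875, -204.08746337890625), (67.17716979980469, 183.35159301757812), 73.38427734375)
29.7417 [ 0.03288901  0.2456357   0.30701845  1.73718256 -0.08071158  1.17164008
  1.64930921]
```

View pics/b1.png

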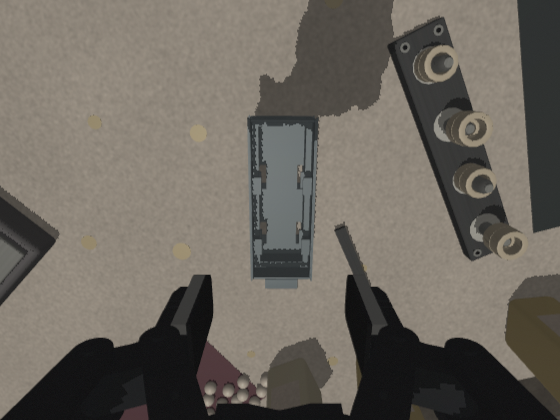

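View pics/b1m.png

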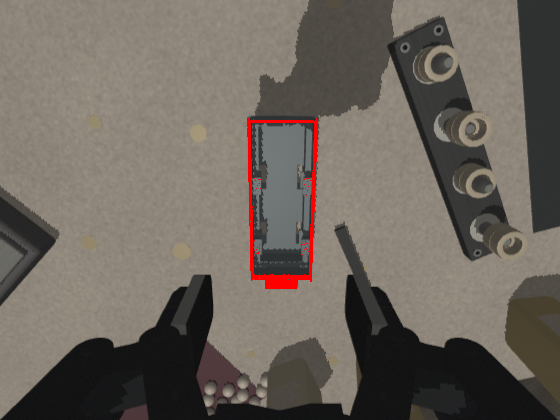

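The bin axis is at −16.6° and the bin centre is about (.557,−.203). The lip end is at (281,283), on the +x side. Next I lift bin_b out, turn it half a turn and set it on the bench.

```bash
cat >> h.py <<'E'
BY=np.deg2rad(-16.6); BA=np.array([.557,-.2031]); BB=np.array([.515,-.348]); YB=BY+np.pi/2
E
python3 - <<'E'
from h import *
np.set_printoptions(suppress=True,precision=3)
go(*BA,.16,YB); robot.grip(1.0)
f0=robot.sense()['wrist_force']
ms(*BA,.085,.15); print(ms(*BA,.068,.05,c=5))
robot.grip(.3,35); s=robot.sense(); print('op',s['opening'],s['wrist_force']-f0,s['tcp_pos'])
ms(*BA,.085,.04); robot.sleep(.1)
f=shot('scene','l1.png'); s=robot.sense(); print(s['wrist_force']-f0,s['opening'])
print(robot.inverse_kinematics([*BB,.25],down(YB-np.pi)),s['joint_pos'],s['t'])
cv2.imwrite('pics/l1c.png',cv2.resize(f['image'][100:300,50:290,::-1],(720,600)))
E
```

```text
False
op 0.7615866925583835 [-0.52 -0.12  2.32] [ 0.557 -0.203  0.068]
[ 1.202  0.169 -2.441] 0.762865072447394
[-0.213  0.583  1.115  1.701 -0.556  1.214 -0.82 ] [ 0.086  0.523  0.257  1.887 -0.186  0.755  1.728] 32.9417
```

View pics/l1c.png

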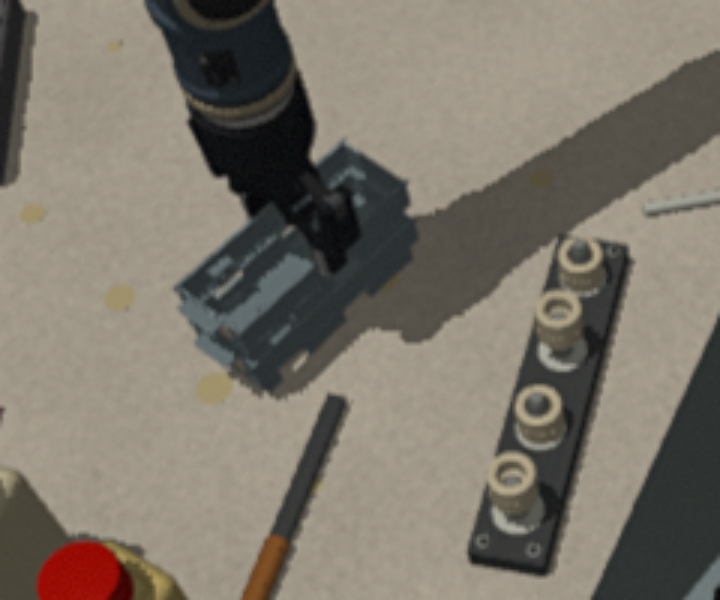

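Bin_b is raising out of bin_a: two lips are visible, at (195,310) and (215,350). I'll raise it further and check that bin_a stayed behind.

```bash
python3 - <<'E'
from h import *
np.set_printoptions(suppress=True,precision=3)
ms(*BA,.16,.12)
f=shot('scene','l2.png'); s=robot.sense(); print(s['wrist_force'],s['opening'],s['t'])
cv2.imwrite('pics/l2c.png',cv2.resize(f['image'][100:300,50:290,::-1],(720,600)))
E
```

```text
[-0.289 -0.725 -1.746] 0.7630574651271301 33.7667
```

View pics/l2c.png

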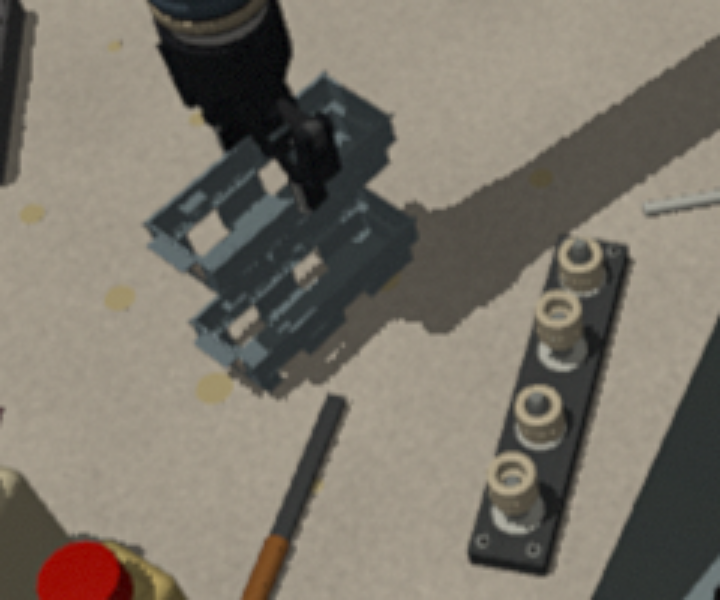

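Bin_a stayed put. I'll turn half a turn with the last joint alone, then move over.

```bash
python3 - <<'E'
from h import *
np.set_printoptions(suppress=True,precision=3)
ms(*BA,.22,.15)
q=np.array(robot.sense()['joint_pos']); q[6]-=np.pi; print(q)
robot.move_joints(q)
s=robot.sense(); print(s['tcp_pos'],s['tcp_rot'],s['t'])
print(robot.inverse_kinematics([*BB,.2],down(YB-np.pi)))
go(*BB,.16,YB-np.pi)
ms(*BB,.07,.12)
print(ms(*BB,.038,.04,c=4)); s=robot.sense(); print(s['tcp_pos'],s['wrist_force'],s['t'],s['joint_pos'])
E
```

```text
[ 0.047  0.361  0.301  1.777 -0.123  1.023 -1.467]
[ 0.556 -0.203  0.219] [ 3.14  0.   -1.86] 36.9667
[ 0.274  0.43   0.341  1.731 -0.166  1.009 -1.185]
True
[ 0.515 -0.348  0.041] [1.051 0.959 5.04 ] 39.2417 [ 0.326  0.625  0.277  1.839 -0.248  0.713 -1.118]
```

```bash
python3 - <<'E'
from h import *
np.set_printoptions(suppress=True,precision=4)
robot.grip(1.0); ms(*BB,.12,.2)
go(.53,-.27,.30,YB-np.pi)
f=shot('wrist','c1.png'); C=cloud(f)
for n,c in(('a',BA),('b',BB)):
    m=(abs(C[...,2]-.052)<.006)&(np.hypot(C[...,0]-c[0],C[...,1]-c[1])<.105)
    # split across perpendicular
    ax=np.array([-np.sin(BY),np.cos(BY)]); d=(C[...,:2]-c)@ax; m&=abs(d)<.06
    print(n,m.sum(),cv2.minAreaRect((C[m][:,:2]*1000).astype(np.float32)))
g=shot('top','c2.png'); C=cloud(g)
for n,c in(('a',BA),('b',BB)):
    m=(abs(C[...,2]-.052)<.006)&(np.hypot(C[...,0]-c[0],C[...,1]-c[1])<.105)
    d=(C[...,:2]-c)@ax; m&=abs(d)<.06
    print(n,m.sum(),cv2.minAreaRect((C[m][:,:2]*1000).astype(np.float32)))
print(robot.sense()['t'])
E
```

```text
a 2121 ((563.6400146484375, -204.55322265625), (67.62189483642578, 183.4209747314453), 73.41990661621094)
b 1935 ((508.1332092285156, -345.186767578125), (67.47734069824219, 182.26075744628906), 73.39230346679688)
a 537 ((559.9478149414062, -206.1451416015625), (68.23515319824219, 184.1890411376953), 73.43708801269531)
b 531 ((499.38427734375, -344.99163818359375), (69.634765625, 174.39974975585938), 73.72837829589844)
41.0417
```

View pics/c1.png

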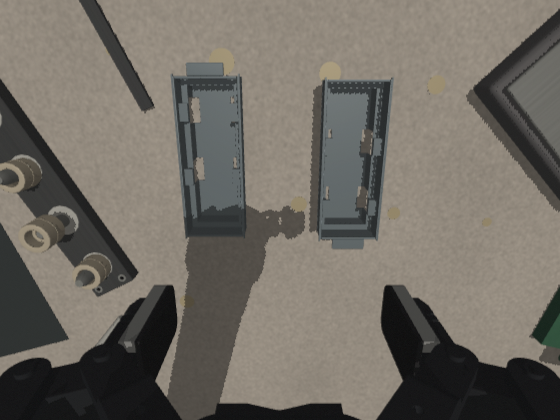

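View pics/c2.png

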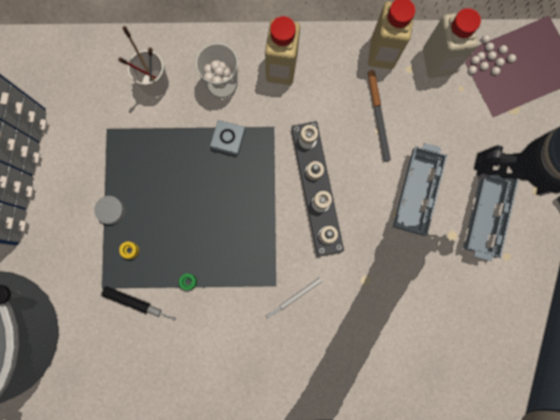

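Both bins are clear. In the wrist view bin_a is at (210,155) with its lip up, and bin_b is turned at (352,160) with its lip down. Next I sort the first clean sleeve, from pin 1, into bin_a.

```bash
cat >> h.py <<'E'
BA=np.array([.5563,-.2034]); BB=np.array([.5125,-.3475]); BX=np.array([np.cos(BY),np.sin(BY)])
def to_bin(c,off):
    x,y=c+off*BX
    go(x,y,.15,BY); ms(x,y,.045,.2)
    k=ms(x,y,.014,.05,c=4); s=robot.sense()
    print('bin',k,s['tcp_pos'].round(4),s['wrist_force'].round(1))
    robot.grip(.5); ms(x,y,.15,.2)
    print('t',robot.sense()['t'])
E
python3 - <<'E'
from h import *
if pick_sleeve(PINS[0],.022,look=True):
    to_bin(BA,-.035)
    f=shot('wrist','d1.png')
E
```

```text
seen [ 0.4715 -0.017 ] expected [ 0.4697 -0.0158]
grip opening 0.391 t 44.82
lifted 0.388 [-0.6 -0.  -0.5]
bin True [ 0.5228 -0.1935  0.0193] [ 1.  -0.3 -0.1]
t 49.075
```

View pics/d1.png

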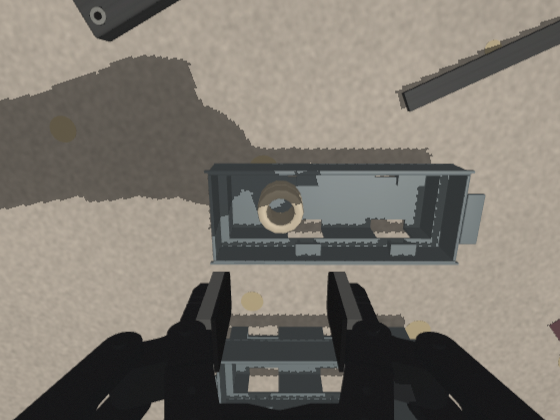

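The sleeve stands upright on bin_a's floor at (280,207). Now the second clean sleeve, then the flash ones.

```bash
python3 - <<'E'
from h import *
for i,base,c,o in((2,.022,BA,.026),(1,.048,BB,.033),(3,.048,BB,-.033)):
    if not pick_sleeve(PINS[i],base,look=True): break
    to_bin(c,o)
go(.53,-.27,.30,YB-np.pi)
f=shot('wrist','e1.png'); C=cloud(f)
np.set_printoptions(suppress=True,precision=4)
print(ivory(f,zc=.033,C=C))
for n,c in(('a',BA),('b',BB)):
    ax=np.array([-np.sin(BY),np.cos(BY)])
    m=(abs(C[...,2]-.052)<.006)&(np.hypot(C[...,0]-c[0],C[...,1]-c[1])<.105)
    d=(C[...,:2]-c)@ax; m&=abs(d)<.06
    print(n,m.sum(),cv2.minAreaRect((C[m][:,:2]*1000).astype(np.float32)))
print(robot.sense()['t'])
E
```

```text
seen [0.6031 0.0073] expected [0.6036 0.0085]
grip opening 0.393 t 51.92
lifted 0.394 [-0.7 -0.5 -0.9]
bin True [ 0.5812 -0.211   0.0199] [1.1 0.1 1.2]
t 56.125
seen [ 0.5369 -0.0042] expected [ 0.5366 -0.0037]
grip opening 0.399 t 58.95
lifted 0.391 [-0.7 -0.4 -0.6]
bin True [ 0.5441 -0.3571  0.0206] [ 0.9 -0.4  1.1]
t 63.2
seen [0.6722 0.0205] expected [0.6705 0.0206]
grip opening 0.382 t 66.18
lifted 0.38 [ 0.2 -0.7 -0.8]
bin True [ 0.4807 -0.3383  0.0205] [ 1.4 -0.6 -0.4]
t 70.6167
[[  0.5227  -0.1941   0.0161 216.55   191.85  ]
 [  0.4809  -0.3389   0.0161 349.1519 190.7468]
 [  0.4918  -0.3605   0.0146 370.5556 176.5556]
 [  0.5027  -0.3203   0.0141 324.8148 177.2469]
 [  0.5658  -0.2287   0.0139 237.0833 146.5   ]
 [  0.5797  -0.1846   0.0145 188.8242 145.7582]
 [  0.5815  -0.2105   0.016  212.5465 137.4651]
 [  0.5438  -0.3585   0.0159 353.7765 131.7412]
 [  0.5536  -0.3916   0.0159 376.0625 113.4732]
 [  0.5696  -0.3368   0.0144 327.4433 113.7526]]
a 2126 ((563.6433715820312, -204.70945739746094), (67.45487213134766, 183.4081268310547), 73.45394897460938)
b 1931 ((507.7294921875, -345.1815490722656), (67.68962097167969, 183.30738830566406), 73.34146881103516)
72.0083
```

View pics/e1.png

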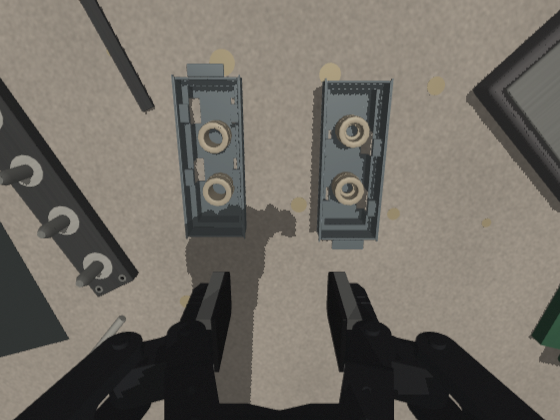

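The sort is as wanted: clean sleeves in bin_a at (213,138) and (217,192), flash sleeves (inner ring visible) in bin_b at (353,132) and (349,190), all upright. Now I'll lift bin_b and stack it.

```bash
python3 - <<'E'
from h import *
np.set_printoptions(suppress=True,precision=4)
y=np.deg2rad(-16.55)+np.pi/2-np.pi
G=np.array([.5125,-.3475]); T=G+np.array([.0442,.1440])
go(*G,.13,y); robot.grip(1.0); ms(*G,.06,.15); print(ms(*G,.0405,.05,c=5))
robot.grip(.3,40); s=robot.sense(); print(s['opening'],s['wrist_force'])
ms(*G,.06,.04); s=robot.sense(); print(s['opening'],s['wrist_force'])
ms(*G,.15,.1)
ms(*T,.15,.12)
ms(*T,.105,.06)
robot.sleep(.2)
c=ms(*T,.081,.02,c=4); s=robot.sense(); print(c,s['tcp_pos'],s['wrist_force'],s['t'],s['opening'])
f=shot('scene','s1.png'); cv2.imwrite('pics/s1c.png',cv2.resize(f['image'][100:300,50:290,::-1],(720,600)))
E
```

```text
False
0.7650318082592946 [0.0736 0.3424 0.3874]
0.7560990553163289 [-0.318  -0.1083 -2.0908]
True [ 0.5565 -0.2035  0.085 ] [-0.2019 -0.4128  4.1527] 79.8833 0.7591833539535566
```

View pics/s1c.png

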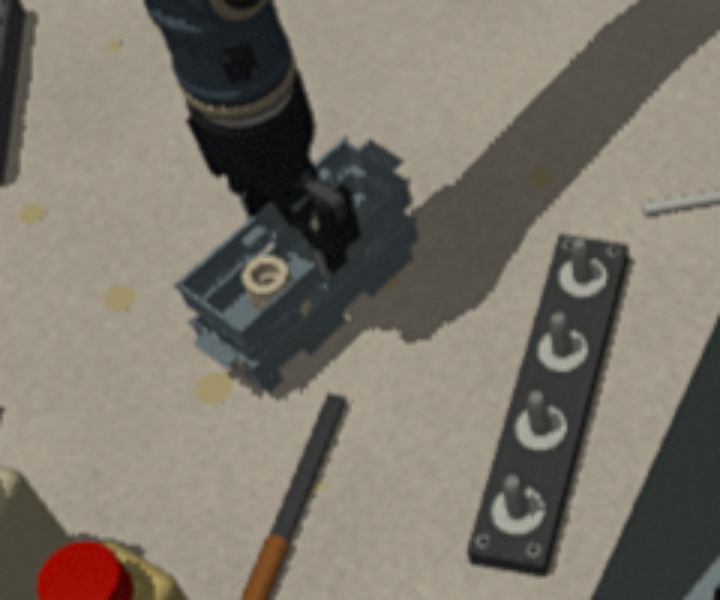

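Contact came at .085 against an expected .0845, so the feet are on the ledges. I'll release, back off and check that it is level.

```bash
python3 - <<'E'
from h import *
np.set_printoptions(suppress=True,precision=4)
robot.grip(1.0); p=robot.sense()['tcp_pos']; ms(p[0],p[1],.17,.12)
y=YB-np.pi
go(.53,-.2,.32,y); f=shot('wrist','z1.png'); C=cloud(f)
m=(abs(C[...,2]-.096)<.008)&(np.hypot(C[...,0]-.556,C[...,1]+.203)<.11)
q=C[m]; print(m.sum(),cv2.minAreaRect((q[:,:2]*1000).astype(np.float32)))
A=np.c_[(q[:,:2]-[.556,-.203]),np.ones(len(q))]; print('plane',np.linalg.lstsq(A,q[:,2],rcond=None)[0])
R=A[:,:2]@np.c_[BX,[-BX[1],BX[0]]]
for sx in(-1,1):
  for sy in(-1,1):
    k=(sx*R[:,0]>.06)&(sy*R[:,1]>.028)&(abs(R[:,0])<.087); print(sx,sy,k.sum(),np.percentile(q[k][:,2],90))
print(ivory(f,zc=.077,C=C))
go(.5,.2,.35,YG); shot('top','z2.png'); g=shot('scene','z3.png'); print(robot.sense()['t'])
cv2.imwrite('pics/z3c.png',cv2.resize(g['image'][140:250,90:210,::-1],(654,600),interpolation=cv2.INTER_CUBIC))
E
```

```text
2671 ((551.3067626953125, -201.39663696289062), (67.085693359375, 184.20130920410156), 73.3778076171875)
plane [ 0.0018 -0.0019  0.0943]
-1 -1 92 0.09725102387728746
-1 1 87 0.09748844728089916
1 -1 127 0.0976042959650984
1 1 133 0.09748236696618949
[[  0.5243  -0.195    0.0161 275.7931 178.5632]
 [  0.5307  -0.2297   0.0149 299.4835 162.7143]
 [  0.5873  -0.2148   0.0159 276.766  113.9149]
 [  0.6018  -0.2335   0.0172 300.4483  94.1207]
 [  0.6149  -0.1918   0.0156 246.4701  92.3504]]
84.1917
```

View pics/z1.png

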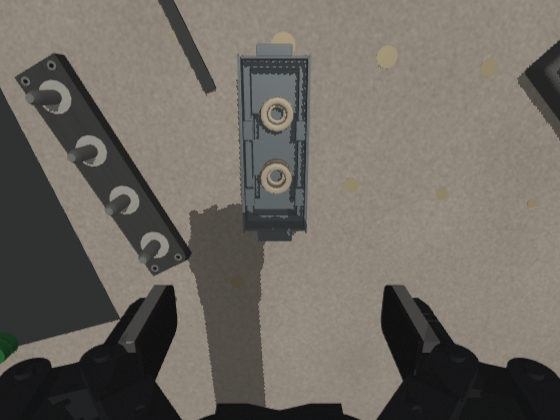

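View pics/z3c.png

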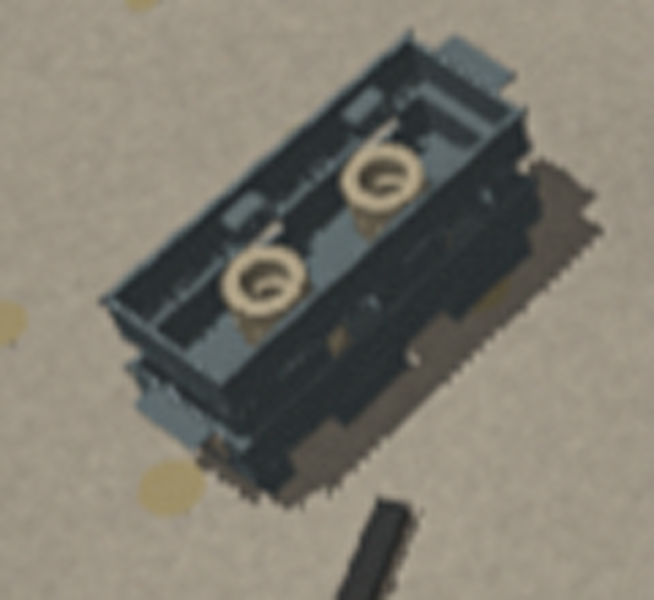

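View pics/z2.png

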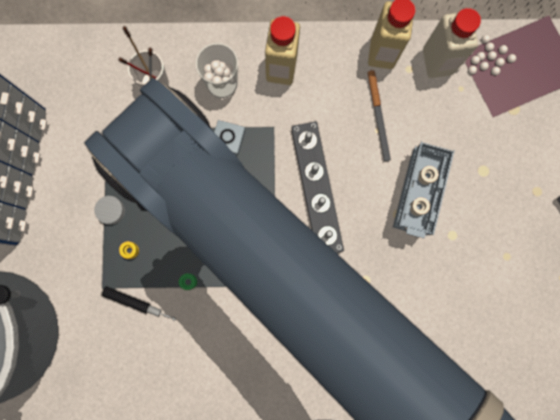

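The stack is level: the rim corners read .0973–.0976, with lips at opposite ends, and both flash sleeves stand inside bin_b. Mould (228,137) and tin (109,210) are unmoved. Handing in.

```bash
python3 - <<'E'
from h import *
print(robot.close_job())
E
```

```text
the job is handed in; nothing more can be done
None
```

I gauged all four sleeves, sorted them and stacked the bins as asked, and handed the job in about 84 s into the 210 s limit; no verdict was reported.

- **Gauging:** All four sleeves stood on their pins at once. Two went fully home and two were held up by flash. One sleeve had been knocked about 26 mm before I picked it up, and I took it from its new place.
- **Sorting:** The two clean sleeves stand side by side on bin_a's floor and the two with flash on bin_b's floor. I lifted bin_b out and set it on the bench, already turned half a turn, before sorting.
- **Stacking:** Bin_b now rests on bin_a's ledges, with the lips at opposite ends. Contact came at 85.0 mm tool height against 84.5 mm expected, and the four rim corners agree within 0.4 mm.
- **Bystanders:** In the last top picture the mould block and wax tin sit where they started, and the decoys look untouched.

One reading disagreed slightly: the bin_b rim corners came out about 1.5 mm above the nominal 96 mm, within the 2 mm camera calibration. Bin_a's sleeves are hidden now; I last saw them upright just before stacking.

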